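Find the rattling instrument case and hold it out

TASK

One of the three blue sealed cases on the lab bench has a loose part inside: lift them and shake them to find the one that rattles, and put each quiet case back down upright on the bench. Hold the rattling case out level in the air over the yellow hand-over mat, with its centre 15 to 20 cm above the bench, and finish while still holding it there, still in the gripper; leave the other two cases standing on the bench and all the other things where they are.

Things in the scene. Friction and masses are not known exactly. Their poses are not given: they have to be found in the camera images.
- case_a_center (a point): Sealed blue case, white blank label on top, 140 long (x), 54 wide (y), 50 mm high (z); this is its centre, 25 mm up. Three alike in a row, 0.15 to 0.6 kg; weights vary and do not tell. A different one each time hides a loose 150 g part that slides about 100 mm along x if shaken or tipped over 10 deg, knocks, and stays put when level, shifting the balance. Grip across the width; 50 N is safe.
- case_b_center (a point): Sealed blue case, white blank label on top, 140 long (x), 54 wide (y), 50 mm high (z); this is its centre, 25 mm up. Three alike in a row, 0.15 to 0.6 kg; weights vary and do not tell. A different one each time hides a loose 150 g part that slides about 100 mm along x if shaken or tipped over 10 deg, knocks, and stays put when level, shifting the balance. Grip across the width; 50 N is safe.
- case_c_center (a point): Sealed blue case, white blank label on top, 140 long (x), 54 wide (y), 50 mm high (z); this is its centre, 25 mm up. Three alike in a row, 0.15 to 0.6 kg; weights vary and do not tell. A different one each time hides a loose 150 g part that slides about 100 mm along x if shaken or tipped over 10 deg, knocks, and stays put when level, shifting the balance. Grip across the width; 50 N is safe.
- mat_center (a point): A yellow square hand-over mat with a thin black frame line, 120 x 120 mm, 2 mm thick, fixed on the bench beyond the cases. This point is the centre of its top.
- screwdriver: A red-handled screwdriver, 170 mm long, lying between two of the cases, about 125 mm to the left of the middle of the row. Leave alone. The origin lies at its underside.
- terminal_strip: A black terminal strip, 100 x 24 x 18 mm, lying between two of the cases, about 125 mm to the right of the middle of the row. Leave alone. The origin lies at its underside.
- multimeter: A yellow hand multimeter lying on its back, 170 x 85 x 45 mm. Leave alone. The origin lies at its underside.
- pot_box: A grey-blue box with a black knob on top, 120 x 110 mm, 63 mm high with its knob. Leave alone. The origin lies at its underside.
- spool: A grey spool standing on end, 56 mm across, 50 mm high. Leave alone. The origin lies at its underside.
- circuit_board: A circuit board on a black base, 110 x 160 x 35 mm. Leave alone. The origin lies at its underside.
- mug: A white mug, 80 mm across, 95 mm high. Leave alone. The origin lies at its underside.
There are look-alikes about, which are no part of the job. Leave any purple look-alike of the part that bears case_a_center alone. Leave any orange look-alike of the part that bears case_c_center alone.

How it is judged:
By the outcome, as a careful person would: the job done as asked, in the order asked, and still so for the second after the job is handed in, while the arm keeps its last pose, push and grip.
It also fails if it takes over 72 s, if anything falls off the work surface, if the arm or the gripper's body presses on something with over 40 N, if the wrist force passes 120 N, or if a joint passes its speed limit or range.

ROBOT

A 6-joint arm with a two-finger parallel gripper is mounted at the origin on the work surface. World frame = base frame: x ahead of the robot, y to its left, z up, the work surface at z = 0. Lengths are in m, angles in rad, forces in N, time in s.
With the tool pointing down it reaches from about 0.3 to 0.85 m from the base axis. Payload 4.2 kg.
Tool frame: the origin (TCP) lies between the finger pads; the fingertips stand 19 mm ahead of it and the grasp point (between the pads) is the TCP; y points along the fingers, z is the direction in which the jaws open and shut, and the axes are right-handed (so a half turn about y gives the same grasp; the last joint's range is limited). The gripper opens to 91 mm and grips with 3 to 60 N. Pads are 32 mm wide; open, the fingers measure 118 mm over their backs; the gripper's body (76 mm by 178 mm) begins 60 mm behind the grasp point.
Start: joints at [1.108, 0.32, 1.565, -0, 1.257, -0.02], TCP at [0.246, 0.52, 0.233] pointing down, gripper open.
Joint ranges: [-3.11, 3.11], [-0.84, 2.01], [0.21, 2.61], [-1.34, 4.49], [0.05, 2.63], [-2.56, 2.56]. Speed limits (rad/s): [2.57, 2.57, 3.14, 3.14, 3.14, 3.14].

INTERFACE

Orientations are given as a 3x3 rotation matrix whose columns are the frame's x, y, z axes.
In Python, from rig import r, eyes gives the robot as it stands.
- The arm moves only by the tool play_rows, never from a script. Its argument "deltas" is a list of rows, each a list of 4 numbers: the shift along the world's x, y, z in mm, then the turn about the world's z in degrees. In form: [[tx, ty, tz, spin], ...]. A call has 1 to 8 rows; each row is the pose to reach, as a shift and turn from the pose commanded when the call began; what a row does not reach only later rows make up. A row lasts 1/8 s, in which the tool goes at most 62.5 mm and 10.7 degrees, less where a joint would pass 70% of its speed; a pose out of reach is approached as far as the arm can. A call with a gripper value outside its range is refused whole. "grip" is the finger opening in mm, from 0 to 91.2, set as the call begins (left out, the last holds). The fingers move at their own pace and stop on an object; "grip_force" is the grip in N (left out, the last holds). Time passes only in rows, so rows that repeat a pose let the fingers close. It gives the time, the measured TCP pose, the force and the opening at its end, in the units of the state.
- r.read_state(): the state, without advancing time (a new reading comes with each control period).
- eyes.capture(name): name is "scene" or "top"; returns the picture (420x560x3 uint8, blue, green, red); there is no depth.
- eyes.get_calibration(name): a dict with "camera_matrix" (3x3 intrinsics, pixels), "camera_from_world" (4x4, takes a point from world to camera coordinates). Camera axes: x right, y down, z forward; pixel columns grow to the right and rows downward; lengths in m; the calibration is good to about 2 mm. A picture is of the moment at which its call begins. get_calibration takes no time and is no camera call.
- r.job_done(): hands the job in, once; it reports no verdict.
The state is a dict: "time": time; "joint_positions": joint angles; "joint_velocities": joint speeds; "joint_efforts": joint torques, N m; "ee_pos": TCP position; "tcp_rot": TCP orientation; "wrist_force": force on the tool from outside, world axes, zero at the start; "moment": the same for the moment, N m; "gripper_width": finger opening in m.
Only numpy, scipy, OpenCV 4.12 (cv2) and the standard library are available. Lean on these libraries where they do the work, as an engineer would, in place of code of your own. Each camera call takes 0.05 s, during which the arm holds its last target.

## Working session

There is one attempt and no reset: what is moved stays moved. The work goes in short steps, Python scripts to look and compute and a tool call to move; the robot and the scene stay as the last step left them, time stands still between calls to the robot, and variables do not carry over. Pictures are saved under pics/ and viewed, and the job is handed in when it is done.

Besides the shell and the picture viewer there is one more tool, called in YAML: its name, and indented under it one key for each argument. play_rows: Moves the arm, as the interface text tells. Its arguments: {"type":"object","properties":{"deltas":{"type":"array","items":{"type":"array","items":{"type":"number"}}},"grip":{"type":"number"},"grip_force":{"type":"number"}},"required":["deltas"]}

```bash
ls; mkdir -p pics; python3 - <<'E'
from rig import r, eyes
import cv2
for n in("scene","top"):
    cv2.imwrite(f"pics/{n}0.png",eyes.capture(n)); c=eyes.get_calibration(n); print(c)
s=r.read_state(); print(s)
E
```

```text
pics
{'camera_matrix': array([[428.76913639,   0.        , 280.77118048],
       [  0.        , 428.76913639, 214.51255694],
       [  0.        ,   0.        ,   1.        ]]), 'camera_from_world': array([[ 0.59636333,  0.80270693, -0.00351535, -0.34683413],
       [ 0.65362415, -0.48813657, -0.57835816, -0.34712284],
       [-0.46596807,  0.34261388, -0.81577539,  1.66757865],
       [ 0.        ,  0.        ,  0.        ,  1.        ]])}
{'camera_matrix': array([[408.9843564 ,   0.        , 279.55244398],
       [  0.        , 408.9843564 , 211.39466997],
       [  0.        ,   0.        ,   1.        ]]), 'camera_from_world': array([[ 0.0071694 , -0.99996214,  0.00493077, -0.00277012],
       [-0.9976797 , -0.00748671, -0.06766957,  0.53630276],
       [ 0.06770392, -0.00443418, -0.9976956 ,  1.0515986 ],
       [ 0.        ,  0.        ,  0.        ,  1.        ]])}
{'time': 0.1, 'joint_positions': array([ 1.10801350e+00,  3.20237934e-01,  1.56556672e+00, -2.43378013e-05,
        1.25737623e+00, -1.99986425e-02]), 'joint_velocities': array([ 0.00090816, -0.00275559, -0.00368437,  0.00031698, -0.00079706,
        0.00088641]), 'joint_efforts': array([ 9.96375820e-04, -4.13331413e+01, -2.32509953e+01,  7.28087663e-02,
        4.21739789e-02, -7.08652601e-05]), 'ee_pos': array([0.24618017, 0.51916957, 0.23219484]), 'tcp_rot': array([[ 9.03565482e-01, -6.88329661e-04,  4.28449466e-01],
       [-4.28450019e-01, -1.43150030e-03,  9.03564348e-01],
       [-8.62460267e-06, -9.99998739e-01, -1.58836911e-03]]), 'wrist_force': array([ 1.06044205, -1.31438236,  0.18482489]), 'moment': array([-0.04940414, -0.04391488, -0.02760514]), 'gripper_width': 0.09114808638185719}
```

View pics/scene0.png

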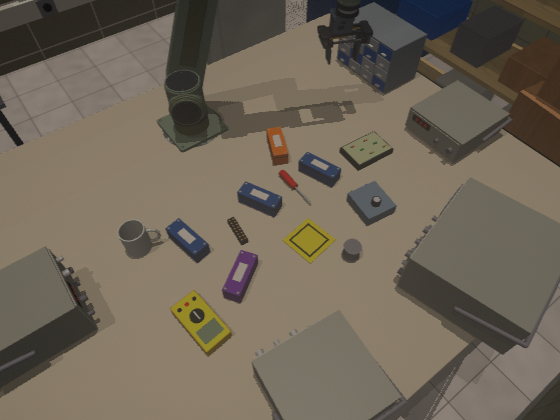

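View pics/top0.png

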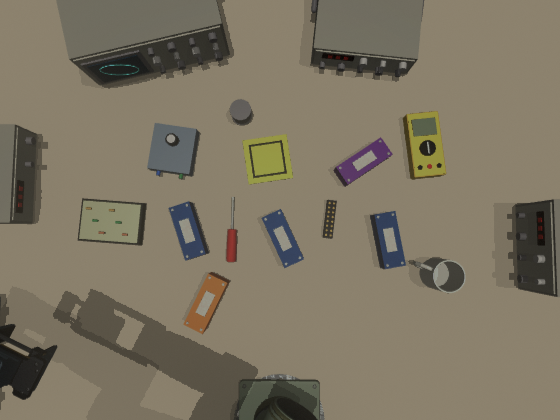

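Blue cases in the top view are at (188,231), (283,238) and (388,240). The purple (363,162) and orange (206,303) ones are look-alikes. I'll measure and crop.

```bash
cat > h.py <<'E'
import numpy as np, cv2
from rig import r, eyes
def ray(n,uv,z):
    c=eyes.get_calibration(n);K=c["camera_matrix"];T=c["camera_from_world"];R=T[:3,:3];t=T[:3,3]
    uv=np.atleast_2d(np.float64(uv)); d=(np.linalg.inv(K)@np.c_[uv,np.ones(len(uv))].T).T@R
    o=-R.T@t; return o+d*((z-o[2])/d[:,2])[:,None]
def proj(n,P):
    c=eyes.get_calibration(n);K=c["camera_matrix"];T=c["camera_from_world"]
    q=(K@(T[:3,:3]@np.atleast_2d(P).T+T[:3,3:4])); return (q[:2]/q[2]).T
def labels(n,im,z=0.05):
    hsv=cv2.cvtColor(im,cv2.COLOR_BGR2HSV)
    b=cv2.inRange(hsv,(105,90,30),(122,255,255)); out=[]
    b=cv2.morphologyEx(b,cv2.MORPH_OPEN,np.ones((3,3)))
    for c in cv2.findContours(b,cv2.RETR_EXTERNAL,cv2.CHAIN_APPROX_NONE)[0]:
        A=cv2.contourArea(c)
        if not 500<A<3000: continue
        m=np.zeros(b.shape,np.uint8);cv2.drawContours(m,[c],-1,255,-1)
        w=cv2.inRange(hsv,(0,0,120),(179,80,255))&cv2.erode(m,np.ones((7,7)))
        ys,xs=np.nonzero(w)
        if len(xs)<60: continue
        P=ray(n,np.c_[xs,ys],z)[:,:2]; mu=P.mean(0); e,v=np.linalg.eigh(np.cov((P-mu).T)); a=v[:,1]
        H=cv2.minAreaRect(np.float32(ray(n,c[:,0,:],z)[:,:2]*1000))
        ang=np.degrees(np.arctan2(a[1],a[0])); ang=(ang+90)%180-90
        out.append((np.round([xs.mean(),ys.mean()],1),np.round(mu*1000,1),round(ang,1),len(xs),np.round(np.array(H[0]),0),np.round(H[1],0),round(H[2],1)))
    return out
E
python3 - <<'E'
from h import *
for n in("scene","top"):
    im=cv2.imread(f"pics/{n}0.png"); print(n)
    for o in labels(n,im): print(*o)
im=cv2.imread("pics/top0.png"); cv2.imwrite("pics/crop0.png",cv2.resize(im[125:335,140:470],None,fx=2.4,fy=2.4,interpolation=2)[:600,:800])
hsv=cv2.cvtColor(im,cv2.COLOR_BGR2HSV)
y=cv2.inRange(hsv,(22,120,120),(35,255,255)); y[:,330:]=0
y=cv2.morphologyEx(y,cv2.MORPH_CLOSE,np.ones((7,7)))
c=max(cv2.findContours(y,0,1)[0],key=cv2.contourArea); print(cv2.minAreaRect(np.float32(ray("top",c[:,0],.002)[:,:2]*1000)))
E
```

```text
scene
top
[389.7 239.5] [ 465.  -277.7] 10.3 228 [ 466. -277.] [137.  52.] 10.7
[282.2 238.2] [466.4  -5.9] 24.8 225 [467.  -6.] [138.  52.] 25.3
[186.5 230.4] [484.2 236. ] 19.4 227 [485. 236.] [138.  52.] 18.8
((678.5580444335938, 35.33058547973633), (118.71961212158203, 118.97112274169922), 8.842187881469727)
```

View pics/crop0.png

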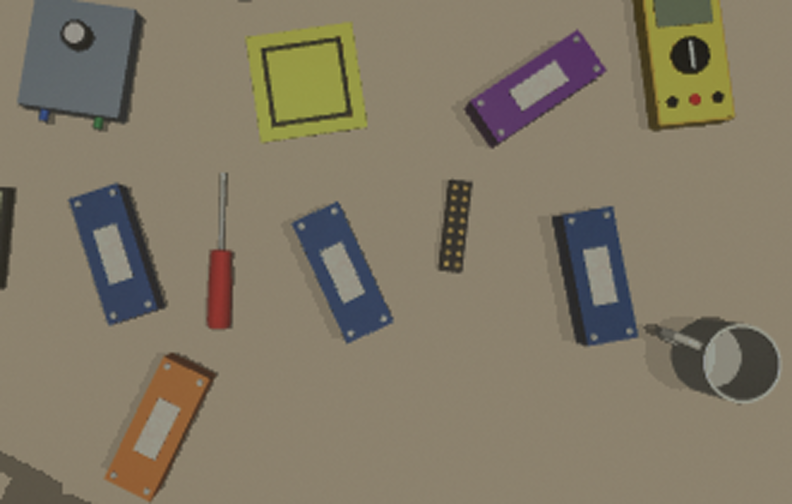

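Confirmed: the three blue cases are L (484,236, yaw 19°), M (466,-6, 25°) and R (465,-278, 10.5°). The mat is at (679,35). I'll start with L.

play_rows:
  deltas:
    - [20,-24,0,-8]
    - [55,-65,0,-18]
    - [95,-113,0,-28]
    - [140,-165,0,-38]
    - [180,-215,0,-48]
    - [215,-257,0,-58]
    - [233,-277,0,-68]
    - [238,-284,0,-78]
  grip: 91

```text
time: 1.1
ee_pos: [0.4854, 0.2338, 0.2324]
tcp_rot: [[-0.24, -0.001, 0.971], [-0.971, -0.001, -0.24], [0.001, -1.0, -0.0]]
wrist_force: [0.7, 1.1, 0.2]
gripper_width: 0.0913
```

play_rows:
  deltas:
    - [0,0,-20,-10]
    - [0,0,-50,-20]
    - [0,0,-80,-30]
    - [0,0,-100,-40]
    - [0,0,-110,-50]
    - [0,0,-120,-57.6]
    - [0,0,-120,-57.6]
    - [0,0,-120,-57.6]

```text
time: 2.1
ee_pos: [0.4845, 0.2356, 0.1132]
tcp_rot: [[-0.945, 0.0, 0.328], [-0.328, 0.0, -0.945], [-0.0, -1.0, 0.0]]
wrist_force: [-0.0, 0.2, -0.2]
gripper_width: 0.0911
```

```bash
python3 - <<'E'
from h import *
s=r.read_state(); R=s["tcp_rot"]; print(s["time"],s["ee_pos"],np.degrees(np.arctan2(R[1,2],R[0,2])),s["joint_positions"],s["wrist_force"],s["moment"])
im=eyes.capture("top"); cv2.imwrite("pics/top1.png",im)
E
```

```text
2.1 [0.4845025  0.2356164  0.11318151] -70.8631935837848 [ 4.31337597e-01  3.69072132e-01  1.82050769e+00 -1.09232852e-04
  9.51769844e-01  1.66819701e+00] [-0.01811014  0.18883643 -0.23849415] [-0.07476767  0.15812961  0.01644025]
```

View pics/top1.png

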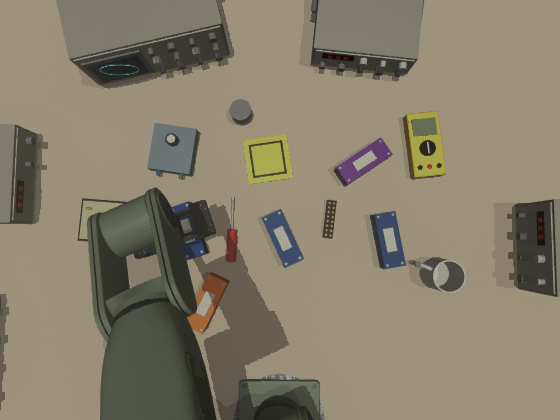

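play_rows:
  deltas:
    - [0,0,-20,0]
    - [0,0,-45,0]
    - [0,0,-65,0]
    - [0,0,-75,0]
    - [0,0,-75,0]

```text
time: 2.78
ee_pos: [0.4843, 0.2355, 0.0379]
tcp_rot: [[-0.945, -0.0, 0.326], [-0.326, -0.0, -0.945], [0.001, -1.0, 0.0]]
wrist_force: [-0.2, -0.6, 0.4]
gripper_width: 0.0906
```

play_rows:
  deltas:
    - [0,0,0,0]
    - [0,0,0,0]
    - [0,0,0,0]
    - [0,0,0,0]
    - [0,0,0,0]
    - [0,0,0,0]
  grip: 40
  grip_force: 48

```text
time: 3.52
ee_pos: [0.4844, 0.2357, 0.0383]
tcp_rot: [[-0.945, 0.0, 0.326], [-0.326, 0.0, -0.945], [-0.0, -1.0, -0.0]]
wrist_force: [-1.3, 1.4, 2.6]
gripper_width: 0.054
```

play_rows:
  deltas:
    - [0,0,10,0]
    - [0,0,30,0]
    - [0,0,60,0]
    - [0,0,90,0]
    - [0,0,115,0]
    - [0,0,125,0]
    - [0,0,125,0]
    - [0,0,125,0]

```text
time: 4.53
ee_pos: [0.4836, 0.2351, 0.1617]
tcp_rot: [[-0.945, -0.002, 0.326], [-0.326, -0.001, -0.945], [0.003, -1.0, 0.0]]
wrist_force: [-0.3, 0.9, -3.9]
gripper_width: 0.0538
```

```bash
cat >> h.py <<'E'
def mom(n=4):
    M=[];F=[]
    for i in range(n):
        s=r.read_state();R=s["tcp_rot"];M.append(s["moment"]);F.append(s["wrist_force"])
        if i<n-1: eyes.capture("top")
    M=np.array(M);F=np.array(F);j=R[:,2]
    print("t",s["time"],"pos",np.round(s["ee_pos"],4),"w",round(s["gripper_width"],4),"yaw",round(np.degrees(np.arctan2(j[1],j[0])),1))
    print("M about jaw",np.round(M@j,3),"mean",round((M@j).mean(),3),"F",np.round(F.mean(0),2),"M",np.round(M.mean(0),3))
E
python3 -c "
from h import *
mom()"
```

```text
t 4.675 pos [0.4839 0.2353 0.1619] w 0.0535 yaw -71.0
M about jaw [-0.205 -0.112 -0.151 -0.117] mean -0.146 F [-0.47  0.08 -3.91] M [-0.051  0.137  0.009]
```

play_rows:
  deltas:
    - [8,3,0,0]
    - [23,8,0,0]
    - [45,16,0,0]
    - [80,28,0,0]
    - [133,46,0,0]
    - [133,46,0,0]
    - [133,46,0,0]

```text
time: 5.55
ee_pos: [0.6176, 0.2815, 0.1618]
tcp_rot: [[-0.945, -0.002, 0.326], [-0.326, -0.001, -0.945], [0.002, -1.0, 0.0]]
wrist_force: [-1.2, -0.5, -4.5]
gripper_width: 0.054
```

```bash
python3 -c "
from h import *
mom()"
```

```text
t 5.7 pos [0.6167 0.2814 0.163 ] w 0.0535 yaw -71.0
M about jaw [-0.255 -0.23  -0.201 -0.123] mean -0.202 F [-0.04  0.15 -3.43] M [-0.079  0.187  0.001]
```

play_rows:
  deltas:
    - [-8,-3,0,0]
    - [-23,-8,0,0]
    - [-45,-16,0,0]
    - [-80,-28,0,0]
    - [-133,-46,0,0]
    - [-133,-46,0,0]
    - [-133,-46,0,0]

```text
time: 6.58
ee_pos: [0.4844, 0.2357, 0.1641]
tcp_rot: [[-0.945, 0.003, 0.326], [-0.326, 0.001, -0.945], [-0.003, -1.0, -0.0]]
wrist_force: [0.7, 0.4, -3.7]
gripper_width: 0.054
```

```bash
python3 -c "
from h import *
mom()"
```

```text
t 6.725 pos [0.4854 0.236  0.1635] w 0.054 yaw -71.0
M about jaw [-0.091 -0.099 -0.123 -0.208] mean -0.13 F [ 0.42  0.41 -3.64] M [-0.048  0.121  0.018]
```

play_rows:
  deltas:
    - [15,5,0,0]
    - [45,16,0,0]
    - [98,34,0,0]
    - [98,34,0,0]
    - [80,27,0,0]
    - [133,46,0,0]
    - [133,46,0,0]
    - [133,46,0,0]

```text
time: 7.72
ee_pos: [0.6177, 0.2816, 0.1622]
tcp_rot: [[-0.945, -0.001, 0.326], [-0.326, -0.001, -0.945], [0.001, -1.0, 0.0]]
wrist_force: [0.4, 0.7, -3.7]
gripper_width: 0.0539
```

```bash
cat >> h.py <<'E'
def mom2(n=12):
    M=[];E=[];F=[]
    for i in range(n):
        eyes.capture("top")
        s=r.read_state();R=s["tcp_rot"];j=R[:,2];M.append(s["moment"]@j);E.append(s["joint_efforts"][[3,4,5]]);F.append(s["wrist_force"][2])
    print("t",s["time"],"pos",np.round(s["ee_pos"],4),"w",round(s["gripper_width"],4),"q",np.round(s["joint_positions"],3))
    print("M jaw",np.round(M,2),"mean",round(np.mean(M),3),"+-",round(np.std(M)/n**.5,3),"last half",round(np.mean(M[n//2:]),3),"Fz",round(np.mean(F),2))
    print("eff456",np.round(np.mean(E,0),3),np.round(np.std(E,0),3))
E
python3 -c "
from h import *
mom2()"
```

```text
t 8.325 pos [0.6173 0.2815 0.1631] w 0.0539 q [ 0.411  0.527  1.408 -0.     1.207  1.65 ]
M jaw [-0.16 -0.18 -0.23 -0.14 -0.14 -0.17 -0.21 -0.16 -0.13 -0.16 -0.17 -0.18] mean -0.168 +- 0.008 last half -0.169 Fz -4.03
eff456 [ 0.026 -0.089  0.   ] [0.001 0.012 0.   ]
```

play_rows:
  deltas:
    - [-15,-5,0,0]
    - [-45,-16,0,0]
    - [-98,-34,0,0]
    - [-98,-34,0,0]
    - [-80,-27,0,0]
    - [-133,-46,0,0]
    - [-133,-46,0,0]
    - [-133,-46,0,0]

```text
time: 9.32
ee_pos: [0.4853, 0.236, 0.1637]
tcp_rot: [[-0.945, 0.002, 0.326], [-0.326, 0.001, -0.945], [-0.003, -1.0, -0.0]]
wrist_force: [0.3, -0.2, -4.1]
gripper_width: 0.0541
```

```bash
python3 -c "
from h import *
mom2()"
```

```text
t 9.925 pos [0.4844 0.2356 0.1629] w 0.0536 q [ 0.431  0.318  1.755 -0.     1.069  1.67 ]
M jaw [-0.12 -0.2  -0.17 -0.14 -0.2  -0.16 -0.16 -0.15 -0.15 -0.16 -0.13 -0.19] mean -0.161 +- 0.007 last half -0.157 Fz -3.94
eff456 [ 0.025 -0.08  -0.   ] [0.001 0.022 0.   ]
```

Case L shows no balance shift, so I'm treating it as quiet. I'll put it back and move to M.

play_rows:
  deltas:
    - [0,0,-15,0]
    - [0,0,-45,0]
    - [0,0,-80,0]
    - [0,0,-105,0]
    - [0,0,-117,0]
    - [0,0,-122,0]
    - [0,0,-125,0]
    - [0,0,-125,0]

```text
time: 10.92
ee_pos: [0.485, 0.2358, 0.0387]
tcp_rot: [[-0.945, 0.002, 0.326], [-0.326, 0.001, -0.945], [-0.002, -1.0, -0.0]]
wrist_force: [-0.0, -0.2, -3.4]
gripper_width: 0.0537
```

play_rows:
  deltas:
    - [0,0,0,0]
    - [0,0,0,0]
    - [0,0,0,0]
    - [0,0,0,0]
    - [0,0,0,0]
  grip: 91

```text
time: 11.55
ee_pos: [0.4844, 0.2356, 0.038]
tcp_rot: [[-0.945, 0.0, 0.326], [-0.326, -0.0, -0.945], [-0.0, -1.0, 0.0]]
wrist_force: [0.6, 1.1, -0.1]
gripper_width: 0.0906
```

play_rows:
  deltas:
    - [0,0,15,0]
    - [0,0,45,0]
    - [0,0,80,0]
    - [-3,-40,100,2]
    - [-8,-90,100,4]
    - [-12,-145,100,6]
    - [-16,-195,100,6]
    - [-18,-230,100,6]

```text
time: 12.55
ee_pos: [0.4662, 0.0037, 0.1391]
tcp_rot: [[-0.907, 0.002, 0.422], [-0.422, -0.0, -0.907], [-0.001, -1.0, 0.001]]
wrist_force: [0.6, -0.2, 0.5]
gripper_width: 0.0909
```

play_rows:
  deltas:
    - [0,-12,0,0]
    - [0,-12,-20,0]
    - [0,-12,-50,0]
    - [0,-12,-80,0]
    - [0,-12,-98,0]
    - [0,-12,-100,0]
    - [0,-12,-100,0]

```text
time: 13.42
ee_pos: [0.4671, -0.0061, 0.0387]
tcp_rot: [[-0.906, 0.001, 0.424], [-0.424, 0.0, -0.906], [-0.001, -1.0, 0.001]]
wrist_force: [0.3, 0.9, 1.1]
gripper_width: 0.0909
```

```bash
python3 - <<'E'
from h import *
im=eyes.capture("top"); cv2.imwrite("pics/top2.png",im); cv2.imwrite("pics/s2.png",eyes.capture("scene"))
for o in labels("top",im): print(*o)
mom2(1)
E
```

```text
[389.7 239.4] [ 465.2 -277.7] 10.2 235 [ 466. -277.] [137.  52.] 10.7
[186.6 229.9] [485.6 235.8] 19.2 230 [485. 235.] [137.  52.] 19.0
t 13.575 pos [ 0.4671 -0.0063  0.0389] w 0.0914 q [-0.038  0.376  2.066 -0.     0.698  1.096]
M jaw [-0.19] mean -0.193 +- 0.0 last half -0.193 Fz 0.46
eff456 [ 0.045 -0.055  0.001] [0. 0. 0.]
```

View pics/s2.png

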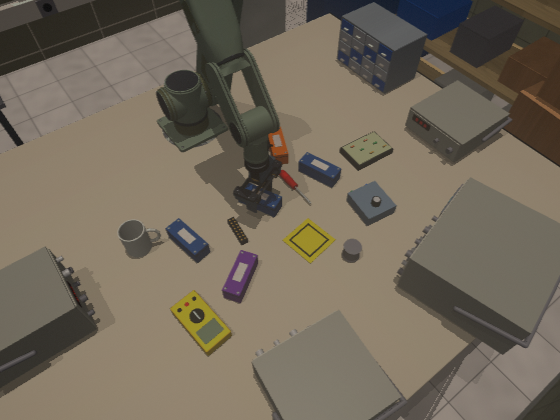

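L is back standing upright at its place (scene 320,168), and the gripper straddles M (scene 262,197). I'll grip M and shake it.

play_rows:
  deltas:
    - [0,0,0,0]
    - [0,0,0,0]
    - [0,0,0,0]
    - [0,0,0,0]
    - [0,0,0,0]
    - [0,0,0,0]
  grip: 40
  grip_force: 48

```text
time: 14.32
ee_pos: [0.4663, -0.0064, 0.038]
tcp_rot: [[-0.906, -0.0, 0.423], [-0.423, 0.0, -0.906], [0.0, -1.0, -0.0]]
wrist_force: [-0.1, 1.1, 1.3]
gripper_width: 0.0536
```

play_rows:
  deltas:
    - [0,0,10,0]
    - [0,0,30,0]
    - [0,0,60,0]
    - [0,0,90,0]
    - [0,0,115,0]
    - [0,0,125,0]
    - [0,0,125,0]
    - [0,0,125,0]

```text
time: 15.32
ee_pos: [0.4655, -0.0065, 0.1619]
tcp_rot: [[-0.906, -0.002, 0.423], [-0.423, -0.0, -0.906], [0.002, -1.0, -0.001]]
wrist_force: [0.1, -0.4, -2.7]
gripper_width: 0.0537
```

```bash
python3 -c "
from h import *
mom2(10)"
```

```text
t 15.825 pos [ 0.4663 -0.0064  0.1629] w 0.0532 q [-0.038  0.211  1.91  -0.     1.021  1.096]
M jaw [-0.18 -0.13 -0.14 -0.13 -0.16 -0.14 -0.13 -0.15 -0.15 -0.12] mean -0.143 +- 0.006 last half -0.137 Fz -3.06
eff456 [ 0.058 -0.048 -0.   ] [0.    0.004 0.   ]
```

play_rows:
  deltas:
    - [15,7,0,0]
    - [43,20,0,0]
    - [94,44,0,0]
    - [94,44,0,0]
    - [77,36,0,0]
    - [127,59,0,0]
    - [127,59,0,0]
    - [127,59,0,0]

```text
time: 16.82
ee_pos: [0.5932, 0.0527, 0.1625]
tcp_rot: [[-0.906, -0.001, 0.424], [-0.424, -0.0, -0.906], [0.001, -1.0, -0.0]]
wrist_force: [-0.3, -0.1, -3.0]
gripper_width: 0.0537
```

```bash
python3 -c "
from h import *
mom2(10)"
```

```text
t 17.325 pos [0.5933 0.0524 0.1631] w 0.0539 q [ 0.069  0.402  1.622 -0.     1.118  1.203]
M jaw [-0.19 -0.13 -0.09 -0.15 -0.17 -0.15 -0.11 -0.13 -0.11 -0.17] mean -0.14 +- 0.01 last half -0.134 Fz -3.32
eff456 [ 0.06  -0.068 -0.   ] [0.004 0.013 0.   ]
```

play_rows:
  deltas:
    - [-15,-7,0,0]
    - [-43,-20,0,0]
    - [-94,-44,0,0]
    - [-94,-44,0,0]
    - [-77,-36,0,0]
    - [-127,-59,0,0]
    - [-127,-59,0,0]
    - [-127,-59,0,0]

```text
time: 18.32
ee_pos: [0.4684, -0.0061, 0.1635]
tcp_rot: [[-0.906, 0.003, 0.423], [-0.423, 0.0, -0.906], [-0.003, -1.0, 0.001]]
wrist_force: [-0.3, -0.2, -3.0]
gripper_width: 0.0537
```

```bash
python3 -c "
from h import *
mom2(10)"
```

```text
t 18.825 pos [ 0.4665 -0.0064  0.1629] w 0.0539 q [-0.038  0.211  1.909 -0.     1.021  1.096]
M jaw [-0.14 -0.18 -0.15 -0.15 -0.12 -0.2  -0.12 -0.17 -0.17 -0.13] mean -0.154 +- 0.008 last half -0.159 Fz -3.4
eff456 [ 0.058 -0.059  0.001] [0.003 0.017 0.001]
```

M shows no shift either. I'll put it back and test R.

play_rows:
  deltas:
    - [0,0,-15,0]
    - [0,0,-45,0]
    - [0,0,-80,0]
    - [0,0,-105,0]
    - [0,0,-117,0]
    - [0,0,-122,0]
    - [0,0,-125,0]
    - [0,0,-125,0]

```text
time: 19.82
ee_pos: [0.4669, -0.0065, 0.0385]
tcp_rot: [[-0.906, 0.001, 0.423], [-0.423, -0.0, -0.906], [-0.001, -1.0, 0.001]]
wrist_force: [-0.5, 0.6, -3.2]
gripper_width: 0.0539
```

play_rows:
  deltas:
    - [0,0,0,0]
    - [0,0,0,0]
    - [0,0,0,0]
    - [0,0,0,0]
    - [0,0,0,0]
  grip: 91

```text
time: 20.45
ee_pos: [0.4664, -0.0064, 0.038]
tcp_rot: [[-0.906, 0.0, 0.423], [-0.423, -0.0, -0.906], [-0.0, -1.0, 0.0]]
wrist_force: [0.8, 0.3, -0.4]
gripper_width: 0.091
```

play_rows:
  deltas:
    - [0,0,15,0]
    - [0,0,45,0]
    - [0,0,80,0]
    - [0,-40,100,-3]
    - [0,-95,100,-8]
    - [0,-155,100,-12]
    - [0,-210,100,-14.5]
    - [0,-250,100,-14.5]

```text
time: 21.45
ee_pos: [0.4661, -0.2587, 0.1379]
tcp_rot: [[-0.983, 0.0, 0.181], [-0.181, -0.0, -0.983], [-0.0, -1.0, 0.0]]
wrist_force: [1.5, 0.0, 0.1]
gripper_width: 0.091
```

play_rows:
  deltas:
    - [0,-20,0,0]
    - [0,-21.5,-10,0]
    - [0,-21.5,-50,0]
    - [0,-21.5,-80,0]
    - [0,-21.5,-98,0]
    - [0,-21.5,-100,0]
    - [0,-21.5,-100,0]

```text
time: 22.32
ee_pos: [0.4667, -0.2771, 0.0382]
tcp_rot: [[-0.983, 0.0, 0.184], [-0.184, 0.0, -0.983], [-0.0, -1.0, -0.0]]
wrist_force: [0.3, 0.4, 0.3]
gripper_width: 0.0907
```

```bash
python3 - <<'E'
from h import *
im=eyes.capture("top"); cv2.imwrite("pics/top3.png",im); cv2.imwrite("pics/s3.png",eyes.capture("scene"))
for o in labels("top",im): print(*o)
mom2(1)
E
```

```text
[282.5 237.8] [467.5  -6.7] 25.4 245 [468.  -7.] [137.  52.] 25.1
[186.7 230.1] [485.1 235.7] 19.1 245 [485. 235.] [136.  52.] 19.0
t 22.475 pos [ 0.467  -0.2779  0.0389] w 0.0913 q [-0.558  0.467  1.891  0.     0.781  0.829]
M jaw [-0.14] mean -0.135 +- 0.0 last half -0.135 Fz -0.12
eff456 [ 0.06  -0.03   0.001] [0. 0. 0.]
```

View pics/s3.png

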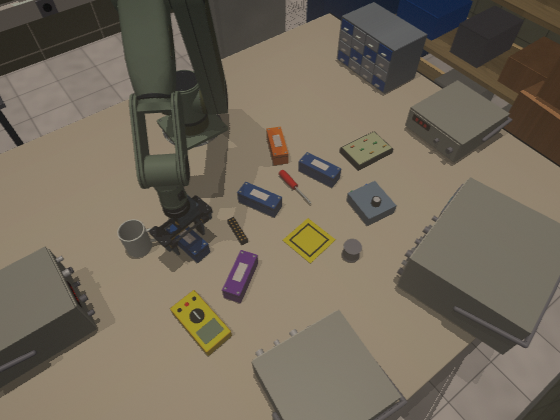

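M is back in place. The gripper straddles R (scene 188,240) clear of the mug, and u = (0.98, 0.18).

play_rows:
  deltas:
    - [0,0,0,0]
    - [0,0,0,0]
    - [0,0,0,0]
    - [0,0,0,0]
    - [0,0,0,0]
    - [0,0,0,0]
  grip: 40
  grip_force: 48

```text
time: 23.22
ee_pos: [0.4662, -0.2777, 0.038]
tcp_rot: [[-0.983, -0.0, 0.183], [-0.183, 0.0, -0.983], [0.0, -1.0, -0.0]]
wrist_force: [-0.2, 1.4, 1.6]
gripper_width: 0.0536
```

play_rows:
  deltas:
    - [0,0,10,0]
    - [0,0,30,0]
    - [0,0,60,0]
    - [0,0,90,0]
    - [0,0,115,0]
    - [0,0,125,0]
    - [0,0,125,0]
    - [0,0,125,0]

```text
time: 24.22
ee_pos: [0.4657, -0.2775, 0.1618]
tcp_rot: [[-0.983, -0.002, 0.183], [-0.183, 0.001, -0.983], [0.002, -1.0, -0.002]]
wrist_force: [0.7, 1.0, -2.5]
gripper_width: 0.0534
```

```bash
python3 -c "
from h import *
mom2(10)"
```

```text
t 24.725 pos [ 0.4663 -0.2779  0.1629] w 0.0536 q [-0.559  0.325  1.745 -0.     1.072  0.828]
M jaw [-0.16 -0.15 -0.09 -0.16 -0.11 -0.18 -0.16 -0.17 -0.11 -0.1 ] mean -0.137 +- 0.01 last half -0.142 Fz -3.04
eff456 [ 0.051 -0.01  -0.   ] [0.    0.004 0.   ]
```

play_rows:
  deltas:
    - [16,3,0,0]
    - [46,8,0,0]
    - [102,19,0,0]
    - [102,19,0,0]
    - [83,15,0,0]
    - [138,25,0,0]
    - [138,25,0,0]
    - [138,25,0,0]

```text
time: 25.72
ee_pos: [0.6042, -0.2527, 0.1626]
tcp_rot: [[-0.983, -0.001, 0.183], [-0.183, 0.0, -0.983], [0.001, -1.0, -0.0]]
wrist_force: [-0.8, 0.1, -2.8]
gripper_width: 0.0541
```

```bash
python3 -c "
from h import *
mom2(10)"
```

```text
t 26.225 pos [ 0.6042 -0.2531  0.1631] w 0.0536 q [-0.414  0.491  1.471 -0.     1.179  0.973]
M jaw [-0.16 -0.12 -0.17 -0.13 -0.2  -0.15 -0.18 -0.18 -0.15 -0.16] mean -0.162 +- 0.007 last half -0.166 Fz -3.3
eff456 [ 0.069 -0.04  -0.   ] [0.008 0.011 0.   ]
```

play_rows:
  deltas:
    - [-16,-3,0,0]
    - [-46,-8,0,0]
    - [-102,-19,0,0]
    - [-102,-19,0,0]
    - [-83,-15,0,0]
    - [-138,-25,0,0]
    - [-138,-25,0,0]
    - [-138,-25,0,0]

```text
time: 27.22
ee_pos: [0.4682, -0.2782, 0.1634]
tcp_rot: [[-0.983, 0.002, 0.183], [-0.183, -0.001, -0.983], [-0.002, -1.0, 0.001]]
wrist_force: [0.6, -0.2, -3.3]
gripper_width: 0.0542
```

```bash
python3 -c "
from h import *
mom2(10)"
```

```text
t 27.725 pos [ 0.4665 -0.2779  0.1629] w 0.054 q [-0.558  0.325  1.745 -0.     1.072  0.829]
M jaw [-0.19 -0.2  -0.16 -0.18 -0.13 -0.17 -0.17 -0.21 -0.16 -0.16] mean -0.173 +- 0.007 last half -0.173 Fz -2.84
eff456 [ 0.084 -0.048  0.002] [0.006 0.013 0.001]
```

R moved slightly (moment -0.137 to -0.173). The shaking may be too soft, so I'll shake harder with quick reversals.

play_rows:
  deltas:
    - [60,11,0,0]
    - [0,0,0,0]
    - [60,11,0,0]
    - [0,0,0,0]
    - [60,11,0,0]
    - [120,22,0,0]
    - [120,22,0,0]
    - [120,22,0,0]

```text
time: 28.72
ee_pos: [0.586, -0.2557, 0.1624]
tcp_rot: [[-0.983, -0.001, 0.183], [-0.183, 0.0, -0.983], [0.001, -1.0, -0.001]]
wrist_force: [-0.0, -0.2, -4.2]
gripper_width: 0.0537
```

```bash
python3 -c "
from h import *
mom2(12)"
```

```text
t 29.325 pos [ 0.5863 -0.256   0.163 ] w 0.0537 q [-0.43   0.468  1.511 -0.     1.162  0.958]
M jaw [-0.19 -0.14 -0.17 -0.17 -0.2  -0.14 -0.15 -0.2  -0.17 -0.13 -0.19 -0.19] mean -0.171 +- 0.007 last half -0.173 Fz -3.14
eff456 [ 0.09  -0.054 -0.   ] [0.014 0.019 0.   ]
```

play_rows:
  deltas:
    - [-60,-11,0,0]
    - [0,0,0,0]
    - [-60,-11,0,0]
    - [0,0,0,0]
    - [-60,-11,0,0]
    - [-120,-22,0,0]
    - [-120,-22,0,0]
    - [-120,-22,0,0]

```text
time: 30.32
ee_pos: [0.4669, -0.2783, 0.1636]
tcp_rot: [[-0.983, 0.002, 0.182], [-0.182, -0.001, -0.983], [-0.002, -1.0, 0.001]]
wrist_force: [0.0, 0.2, -3.2]
gripper_width: 0.0537
```

```bash
python3 -c "
from h import *
mom2(12)"
```

```text
t 30.925 pos [ 0.4665 -0.2779  0.1629] w 0.0538 q [-0.558  0.325  1.745 -0.     1.072  0.828]
M jaw [-0.12 -0.13 -0.17 -0.12 -0.12 -0.25 -0.15 -0.13 -0.14 -0.2  -0.13 -0.19] mean -0.153 +- 0.011 last half -0.156 Fz -3.18
eff456 [ 0.061 -0.019  0.001] [0.011 0.022 0.   ]
```

play_rows:
  deltas:
    - [6,1,0,0]
    - [23,4,0,0]
    - [53,10,0,0]
    - [94,17,0,0]
    - [147,27,0,0]
    - [208,38,0,0]
    - [208,38,0,0]
    - [208,38,0,0]

```text
time: 31.92
ee_pos: [0.6747, -0.2393, 0.1619]
tcp_rot: [[-0.983, -0.002, 0.184], [-0.184, 0.0, -0.983], [0.002, -1.0, -0.001]]
wrist_force: [0.1, 0.2, -3.3]
gripper_width: 0.0538
```

```bash
python3 -c "
from h import *
mom2(10)"
```

```text
t 32.425 pos [ 0.6741 -0.2402  0.1633] w 0.0538 q [-0.358  0.585  1.302 -0.     1.254  1.029]
M jaw [-0.29 -0.27 -0.22 -0.2  -0.2  -0.25 -0.25 -0.19 -0.22 -0.22] mean -0.231 +- 0.01 last half -0.226 Fz -3.2
eff456 [ 0.12  -0.111  0.001] [0.017 0.02  0.001]
```

play_rows:
  deltas:
    - [-6,-1,0,0]
    - [-23,-4,0,0]
    - [-53,-10,0,0]
    - [-94,-17,0,0]
    - [-147,-27,0,0]
    - [-208,-38,0,0]
    - [-208,-38,0,0]
    - [-208,-38,0,0]

```text
time: 33.42
ee_pos: [0.4667, -0.2784, 0.1637]
tcp_rot: [[-0.983, 0.002, 0.182], [-0.182, -0.001, -0.983], [-0.002, -1.0, 0.001]]
wrist_force: [0.5, -0.6, -3.4]
gripper_width: 0.054
```

```bash
python3 -c "
from h import *
mom2(10)"
```

```text
t 33.925 pos [ 0.4666 -0.2778  0.1628] w 0.0536 q [-0.558  0.325  1.745 -0.     1.072  0.828]
M jaw [-0.11 -0.14 -0.15 -0.18 -0.16 -0.12 -0.16 -0.17 -0.13 -0.12] mean -0.144 +- 0.007 last half -0.141 Fz -3.12
eff456 [ 0.056 -0.006  0.001] [0.014 0.025 0.   ]
```

A clear shift on R: -0.231 against -0.144 N m. To rule out a pose effect, I'll repeat the shake, then return gently and read again at the start pose.

play_rows:
  deltas:
    - [6,1,0,0]
    - [23,4,0,0]
    - [53,10,0,0]
    - [94,17,0,0]
    - [147,27,0,0]
    - [208,38,0,0]
    - [208,38,0,0]
    - [208,38,0,0]

```text
time: 34.92
ee_pos: [0.6747, -0.2393, 0.1619]
tcp_rot: [[-0.983, -0.002, 0.184], [-0.184, 0.0, -0.983], [0.002, -1.0, -0.001]]
wrist_force: [-0.4, 0.2, -3.6]
gripper_width: 0.0535
```

play_rows:
  deltas:
    - [-2,0,0,0]
    - [-8,-1,0,0]
    - [-18,-3,0,0]
    - [-32,-6,0,0]
    - [-49,-9,0,0]
    - [-66,-12,0,0]
    - [-83,-15,0,0]
    - [-100,-18,0,0]

```text
time: 35.92
ee_pos: [0.5728, -0.2582, 0.1633]
tcp_rot: [[-0.983, 0.0, 0.182], [-0.182, -0.0, -0.983], [0.0, -1.0, 0.0]]
wrist_force: [0.0, 0.9, -2.8]
gripper_width: 0.0539
```

play_rows:
  deltas:
    - [-17,-3,0,0]
    - [-34,-6,0,0]
    - [-51,-9,0,0]
    - [-68,-12,0,0]
    - [-83,-15,0,0]
    - [-96,-18,0,0]
    - [-104,-19,0,0]
    - [-108,-20,0,0]

```text
time: 36.92
ee_pos: [0.4661, -0.278, 0.163]
tcp_rot: [[-0.983, 0.0, 0.183], [-0.183, -0.0, -0.983], [-0.0, -1.0, 0.0]]
wrist_force: [-0.1, -0.5, -3.6]
gripper_width: 0.0539
```

play_rows:
  deltas:
    - [0,0,0,0]
    - [0,0,0,0]

```text
time: 37.17
ee_pos: [0.4668, -0.2779, 0.1629]
tcp_rot: [[-0.983, 0.0, 0.183], [-0.183, -0.0, -0.983], [-0.0, -1.0, 0.0]]
wrist_force: [0.4, 0.0, -2.8]
gripper_width: 0.0538
```

```bash
python3 -c "
from h import *
mom2(10)"
```

```text
t 37.675 pos [ 0.4664 -0.2779  0.163 ] w 0.0537 q [-0.559  0.324  1.745 -0.     1.072  0.828]
M jaw [-0.22 -0.23 -0.2  -0.17 -0.23 -0.17 -0.22 -0.18 -0.24 -0.25] mean -0.211 +- 0.009 last half -0.212 Fz -3.0
eff456 [ 0.11 -0.07  0.  ] [0.001 0.001 0.   ]
```

Same pose, and the balance has moved (moment -0.144 to -0.211, wrist joint effort -0.006 to -0.070), so R is the rattler. I'll carry it gently to the mat, raised 25 mm so its centre is at about 175 mm.

play_rows:
  deltas:
    - [2,3,4,0]
    - [8,12,10,0]
    - [18,27,17,0]
    - [32,47,22,0]
    - [48,71,25,0]
    - [66,97,25,0]
    - [84,124,25,0]
    - [102,150,25,0]

```text
time: 38.67
ee_pos: [0.5694, -0.1257, 0.1886]
tcp_rot: [[-0.983, 0.001, 0.184], [-0.184, 0.0, -0.983], [-0.001, -1.0, -0.0]]
wrist_force: [0.3, 0.5, -4.8]
gripper_width: 0.0538
```

play_rows:
  deltas:
    - [18,27,0,0]
    - [36,53,0,0]
    - [53,78,0,0]
    - [69,102,0,0]
    - [84,124,0,0]
    - [96,142,0,0]
    - [105,155,0,0]
    - [110,163,0,0]

```text
time: 39.67
ee_pos: [0.6787, 0.0359, 0.1879]
tcp_rot: [[-0.983, -0.0, 0.183], [-0.183, -0.0, -0.983], [0.0, -1.0, 0.0]]
wrist_force: [-0.6, -0.1, -4.6]
gripper_width: 0.0537
```

play_rows:
  deltas:
    - [0,0,0,0]
    - [0,0,0,0]
    - [0,0,0,0]
    - [0,0,0,0]

```text
time: 40.17
ee_pos: [0.6782, 0.0346, 0.1881]
tcp_rot: [[-0.983, 0.0, 0.182], [-0.182, -0.0, -0.983], [0.0, -1.0, 0.0]]
wrist_force: [-0.9, -0.4, -3.6]
gripper_width: 0.0538
```

```bash
python3 - <<'E'
from h import *
im=eyes.capture("top"); cv2.imwrite("pics/top4.png",im); cv2.imwrite("pics/s4.png",eyes.capture("scene"))
for o in labels("top",im): print(*o)
print(labels("top",im,.2)[0][1] if labels("top",im,.2) else None)
mom2(4)
print(r.read_state()["tcp_rot"].round(3))
E
```

```text
[186.6 229.9] [485.6 236. ] 20.0 232 [485. 235.] [137.  52.] 19.0
[482.4 202.6]
t 40.475 pos [0.6783 0.035  0.1879] w 0.0537 q [ 0.035  0.512  1.37  -0.     1.26   1.422]
M jaw [-0.22 -0.19 -0.2  -0.16] mean -0.194 +- 0.01 last half -0.182 Fz -3.28
eff456 [ 0.059 -0.126  0.   ] [0. 0. 0.]
[[-0.983 -0.     0.183]
 [-0.183 -0.    -0.983]
 [ 0.    -1.     0.   ]]
```

View pics/s4.png

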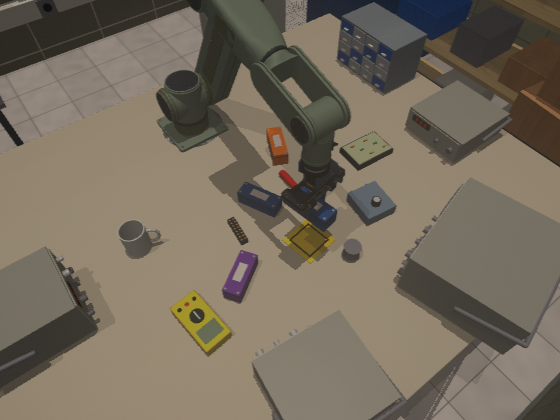

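View pics/top4.png

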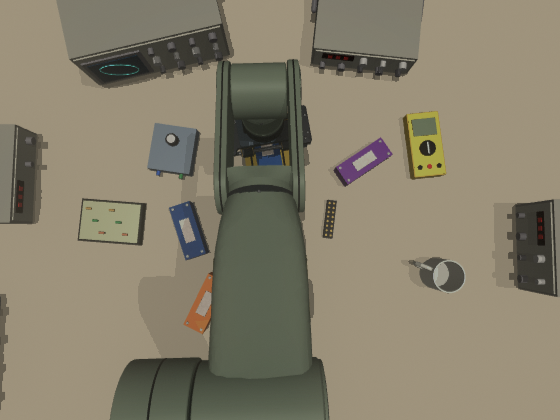

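The case hangs over the mat (scene 318,210), and L and M are standing where they were. As a last check on level, I'll overlay the box edges predicted for a level case.

```bash
python3 - <<'E'
from h import *
im=cv2.imread("pics/s4.png")
p=np.array([.6783,.035,.175]);a=np.radians(10.5);u=np.array([np.cos(a),np.sin(a),0]);v=np.array([-u[1],u[0],0]);k=np.array([0,0,1])
k4=4;x0,y0=250,150
c=cv2.resize(im[y0:y0+130,x0:x0+150],None,fx=k4,fy=k4,interpolation=2)
big=c.copy()
def L(A,B):
    q=(proj("scene",[A,B])-[x0,y0]+.5)*k4; cv2.line(big,*[tuple(int(t) for t in w) for w in q],(0,255,0),1)
for z in(-.025,.025):
    C=[p+.07*i*u+.027*j*v+z*k for i,j in((1,1),(1,-1),(-1,-1),(-1,1))]
    for i in range(4): L(C[i],C[(i+1)%4])
cv2.imwrite("pics/chk.png",big)
E
```

```text
(no output)
```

View pics/chk.png

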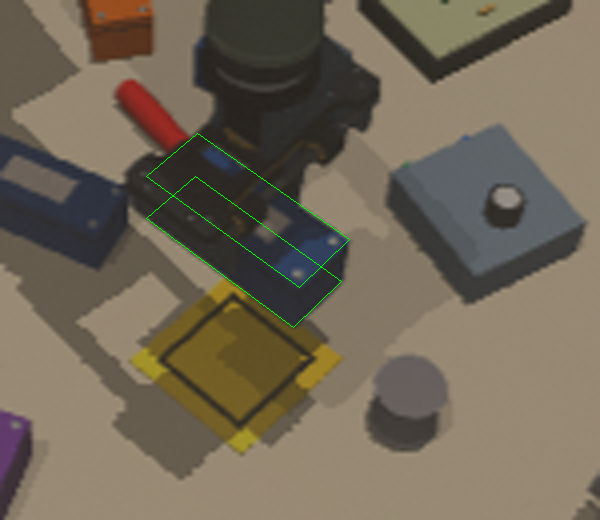

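The overlay matches the case edges, so it is level and at height. Handing in.

```bash
python3 -c "
from rig import r
print(r.job_done())"
```

```text
the job is handed in; nothing more can be done
None
```

The right-hand case (the one by the mug) is the one that rattles. I handed in at about 40 s with it still gripped level over the yellow mat.

- **Finding the rattler:** I lifted and shook all three. The softer shakes moved the right-hand case's balance by only about 0.03 N m, which was not clear enough. A gentle ramp with an abrupt stop moved it by 0.07 to 0.09 N m. A gentle return to the same pose gave the same reading, so the arm's pose is not the cause.
- **Quiet cases:** The left and middle cases showed no shift above about 0.015 N m in the averaged readings. One early, noisy reading on the left case differed by 0.07 N m, but averaging did not reproduce it. I did not retest either one with the sharp-stop shake, so they are judged quiet on the softer shakes and the clear result on the right-hand case.
- **Other two cases:** Both stand upright within about 1 mm of where they started. I saw nothing else moved in the camera pictures.
- **Final hold:** The gripper is at (0.678, 0.035, 0.188) and the mat centre at (0.679, 0.035). The case centre is about 0.175 m above the bench. Predicted edges for a level case matched the picture.

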